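# Show a seal's printing face to the desk camera

## Robot

A 7-joint arm with a two-finger parallel gripper is mounted at the origin on the work surface. World frame = base frame: x ahead of the robot, y to its left, z up, the work surface at z = 0. Lengths are in m, angles in degrees, forces in N, time in s.
With the tool pointing down it reaches from about 0.425 to 0.875 m from the base axis. Payload 4.7 kg.
Tool frame: the origin (TCP) lies on the centre line of the jaws, within the pads' length; the fingertips stand 8 mm ahead of it and the grasp point (between the pads) lies 11 mm behind it; z points along the fingers, x is the direction in which the jaws open and shut, and the axes are right-handed (so a half turn about z gives the same grasp; the last joint's range is limited). The gripper opens to 87 mm and grips with 3 to 60 N. Pads are 19 mm wide; open, the fingers measure 117 mm over their backs; the gripper's body (75 mm by 190 mm) begins 51 mm behind the grasp point.
Start: joints at [-73.963, 18.392, -4.016, 83.108, 1.295, 78.541, -3.26], TCP at [0.171, 0.627, 0.231] pointing down, gripper open.
Joint ranges: [-163.93, 163.93], [-17.29, 119.83], [-79.2, 71.16], [3.27, 140.29], [-89.18, 269.18], [5.43, 117.66], [-154.24, 154.24]. Speed limits (degrees/s): [147.25, 147.25, 180, 180, 180, 180, 180].

## Interface

Orientations are given as [roll, pitch, yaw] about the fixed x, y, z axes, in that order (R = Rz(yaw) Ry(pitch) Rx(roll)).
In Python, from cell import telemetry, read_camera, get_calibration, sign_off gives the robot as it stands. The module is installed in compiled form; this text tells all that it offers.
- The arm moves only by the tool carry_out, never from a script. Its arguments are lists of equal length, an entry for each row: "translation": the shift along the tool's x, y, z in cm, a list of three; "turn": the turn about the tool's z in rad; "gripper": the opening, from 0 (shut) to 1 (fully open). In form: {"translation": [[dx, dy, dz], ...], "turn": [turn, ...], "gripper": [gripper, ...]}. A call has 1 to 5 rows; each row is the pose to reach, as a shift and turn from the pose commanded when the call began, along the tool's axes at that moment; what a row does not reach only later rows make up. A row lasts 1/8 s, in which the tool goes at most 62.5 mm and 10.7 degrees, less where a joint would pass 70% of its speed; a pose out of reach is approached as far as the arm can. A call with a gripper value outside its range is refused whole. The fingers move at their own pace and stop on an object; "squeeze" is the grip in N (left out, the last holds). Time passes only in rows, so rows that repeat a pose let the fingers close. It gives the time, the measured TCP pose, the force and the opening at its end, in the units of the state.
- telemetry.get_obs(): the state, without advancing time (a new reading comes with each control period).
- read_camera(name): name is "scene" or "top"; returns the picture (420x560x3 uint8, red, green, blue); there is no depth.
- get_calibration(name): a dict with "fx", "fy", "cx", "cy" (pixels), "k1" (the pictures are not rectified: a ray, as slopes to the right and down, at radius r is drawn at 1 + k1 r^2 times it, then the intrinsics apply), "R" (3x3) and "t" (3): a world point X has camera coordinates R X + t. Camera axes: x right, y down, z forward; pixel columns grow to the right and rows downward; lengths in m; the calibration is good to about 2 mm. A picture is of the moment at which its call begins. get_calibration takes no time and is no camera call.
- sign_off(): hands the job in, once; it reports no verdict.
The state is a dict: "time_s": time; "qpos": joint angles; "joint_velocities": joint speeds; "effort": joint torques, N m; "tool_pos": TCP position; "tool_rot": TCP orientation; "force": force on the tool from outside, world axes, zero at the start; "wrist_torque": the same for the moment, N m; "grip_width": finger opening in m.
Only numpy, scipy, OpenCV 4.12 (cv2) and the standard library are available. Lean on these libraries where they do the work, as an engineer would, in place of code of your own. Each camera call takes 0.05 s, during which the arm holds its last target.

## Task

Take the oblong wooden seal out of the seal stand and hold its printing face up to the window of the desk camera for inspection: facing the window squarely, centred on it, 6 cm in front of it, the long sides of the face parallel to the long sides of the window. Finish while still holding it there, steady, in the gripper; nothing may touch the camera at any time, the other two seals stay standing in the stand, and nothing else on the desk is disturbed.

Things in the scene. Friction and masses are not known exactly. Their poses are not given: they have to be found in the camera images.
- seal: The seal to show: plain brown wooden block 22 x 44 mm, 80 mm tall, with a dark sole at its lower end; 45-90 g. Upright in any of the stand's three pockets, on the pocket floor 15 mm above the desk, 60 mm of it above the stand's top. Origin: centre of the printing face (underside). z: from the face up the block; x: across the thin side (22 mm); y: along the long side (44 mm), starts along the row.
- stand: Pale wooden block fixed to the desk, 90 (x) x 230 (y) x 35 mm tall, with three oblong pockets 27 x 48 mm, 20 mm deep, at y = -70, 0, +70 mm, x = 0, each holding one upright seal with 2 mm of play a side. Origin: centre of the underside, at desk height; y along the row, z up.
- camera_window (a point): Centre of the camera's window, flush with the glass, about 107 mm above the desk. The window is a pane 36 x 60 mm in a black bezel on the upper face of the camera's head. z points out along the line of sight: up, leaning 30 degrees from vertical, roughly towards the robot. y: along the window's long side (level). x: along its short side (up the slope, away from the robot).
- square_seal: Bystander: brown wooden seal 22 x 22 x 80 mm upright in another pocket. Origin: centre of its underside, z up.
- round_seal: Bystander: brown wooden seal, round, 23 mm in diameter, 80 mm tall, upright in another pocket. Origin: centre of its underside, z up.
- pen_pot: Bystander: dark metal pot 76 mm wide, 100 mm tall, with pens standing up to 200 mm. Origin: centre of its underside.
- ink_bottle: Bystander: small jar, 52 mm in diameter, 70 mm tall. Origin: centre of its underside.
- paste_jar: Bystander: amber jar, 68 mm in diameter, 65 mm tall. Origin: centre of its underside.
- brush: Bystander: brush 190 mm long lying on the desk along its own x. Origin: under its middle.
- paperweight: Bystander: flat brass bar 30 x 110 x 16 mm with a small knob, 30 mm tall in all. Origin: centre of its underside.
- camera: The desk camera, fixed: a grey head 76 x 100 x 45 mm, tilted 30 degrees, on a short post and a round foot 110 mm wide, 0.13 m tall in all. Origin: centre of the foot's underside, at desk height. z up; the window faces up and towards -x.
Not all that is in view belongs to the job. Leave any blue look-alike of the seal alone.

How it is judged (in metres and radians):
On the way:
1. the oblong seal is lifted clear of the stand in the gripper (z of seal in the frame of stand above 0.04 m and contact force between the fingers and seal above 1 N and contact force between seal and stand below 0.1 N), for 0.1 s.
At the end, for the whole second after the job is handed in: The seal is still in the gripper, off camera and stand; its face 45-75 mm out from the window, centre within 12 mm each way of the line of sight, axis within 0.16 rad of it, long side within 0.18 rad of the window's; other seals in their pockets, bystanders within 25 mm of their starts (x of seal in the frame of camera_window between -0.012 and 0.012 m and y of seal in the frame of camera_window between -0.012 and 0.012 m and z of seal in the frame of camera_window between 0.045 and 0.075 m and angle between the z axis of seal and the z axis of camera_window, either way round below 0.16 rad and angle between the y axis of seal and the y axis of camera_window, either way round below 0.18 rad and angle between seal's own z axis and vertical below 0.9 rad and contact force between the fingers and seal above 1 N and contact force between seal and stand below 0.1 N and contact force between seal and camera below 0.1 N and linear speed of seal below 0.015 m/s and angular speed of seal below 0.15 rad/s and angle between each of square_seal, round_seal's own z axis and vertical below 0.35 rad and z of each of square_seal, round_seal in the frame of stand below 0.022 m and distance of each of square_seal, round_seal, pen_pot, ink_bottle, paste_jar, brush, paperweight from where it was at the start of the episode below 0.025 m); the arm keeps its last pose, push and grip.
It fails at once if another seal is moved by more than 25 mm (distance of any of square_seal, round_seal from where it was at the start of the episode above 0.025 m).
It fails at once if another thing on the desk is moved by more than 25 mm (distance of any of pen_pot, ink_bottle, paste_jar, brush, paperweight from where it was at the start of the episode above 0.025 m).
It fails at once if the camera is touched (contact force between any of the arm, the fingers, seal and camera above 0.5 N).
It also fails if it takes over 40 s, if anything falls off the work surface, if the arm or the gripper's body presses on something with over 40 N, if the wrist force passes 120 N, or if a joint passes its speed limit or range.

## Working session

There is one attempt and no reset: what is moved stays moved. The work goes in short steps, Python scripts to look and compute and a tool call to move; the robot and the scene stay as the last step left them, time stands still between calls to the robot, and variables do not carry over. Pictures are saved under pics/ and viewed, and the job is handed in when it is done.

Besides the shell and the picture viewer there is one more tool, called after ">>>" in YAML: its name, and indented under it one key for each argument. carry_out: Moves the arm, as the interface text tells. Its arguments: {"type":"object","properties":{"translation":{"type":"array","items":{"type":"array","items":{"type":"number"}}},"turn":{"type":"array","items":{"type":"number"}},"gripper":{"type":"array","items":{"type":"number"}},"squeeze":{"type":"number"}},"required":["translation","turn","gripper"]}

```bash
mkdir -p pics; ls
python3 - <<'E'
from cell import telemetry, read_camera, get_calibration
import cv2
for n in("scene","top"):
    cv2.imwrite(f"pics/{n}0.png",cv2.cvtColor(read_camera(n),cv2.COLOR_RGB2BGR)); print(n,get_calibration(n))
print(telemetry.get_obs())
E
```

```text
pics
scene {'fx': 396.7152857977795, 'fy': 396.7152857977795, 'cx': 277.5835244927432, 'cy': 211.93874380133897, 'k1': -0.11854268764044652, 'R': array([[ 0.44233688,  0.8966703 , -0.01790143],
       [ 0.45798329, -0.24299955, -0.85510381],
       [-0.77109623,  0.37004539, -0.51814768]]), 't': array([-0.22147332, -0.18053451,  1.49248377])}
top {'fx': 499.75016676835384, 'fy': 499.75016676835384, 'cx': 276.1692737960318, 'cy': 213.30006147984164, 'k1': -0.04783393305053294, 'R': array([[ 0.00308647, -0.99987449,  0.01553975],
       [-0.99591786, -0.00447539, -0.09015312],
       [ 0.09021135, -0.01519806, -0.99580667]]), 't': array([-0.04512845,  0.51859604,  1.57300943])}
{'time_s': 0.1, 'qpos': array([-73.96182822,  18.43562966,  -4.01531524,  83.16882122,
         1.2959392 ,  78.54196731,  -3.26133311]), 'joint_velocities': array([-0.06825065, -0.08921278,  0.01715397, -0.21113891, -0.06186425,
        0.05414838,  0.01552104]), 'effort': array([ 2.63624552e-04, -4.92568803e+01, -4.05470403e-01, -3.13403070e+01,
       -6.41259528e-02,  3.94364214e-02,  6.60993760e-05]), 'tool_pos': array([0.17067989, 0.62667685, 0.22955363]), 'tool_rot': array([1.79993450e+02, 1.01131372e-01, 7.47700863e+01]), 'force': array([-0.72254644, -0.09879727,  0.28906167]), 'wrist_torque': array([-0.01818367, -0.00287852, -0.03660908]), 'grip_width': 0.08745747753652808}
```

View pics/scene0.png

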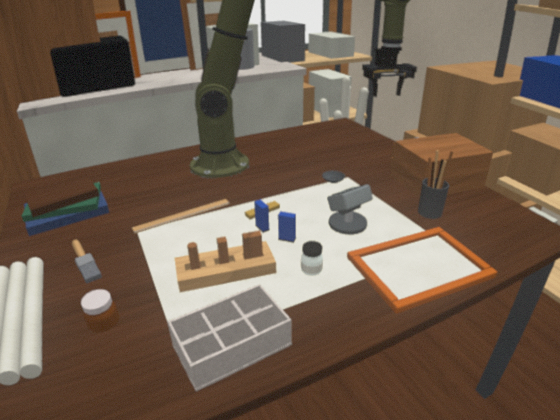

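View pics/top0.png

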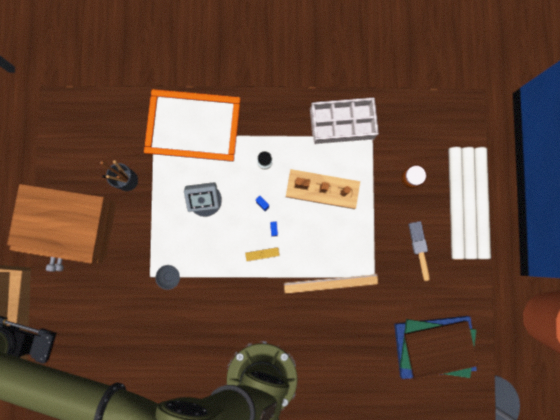

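Run:
```python
import cv2,numpy as np
t=cv2.imread("pics/top0.png");s=cv2.imread("pics/scene0.png")
cv2.imwrite("pics/c1.png",cv2.resize(t[160:220,280:370],None,fx=8,fy=8,interpolation=cv2.INTER_CUBIC))
cv2.imwrite("pics/c2.png",cv2.resize(t[170:230,170:240],None,fx=9,fy=9,interpolation=cv2.INTER_CUBIC))
cv2.imwrite("pics/c3.png",cv2.resize(s[170:290,165:390],None,fx=3.5,fy=3.5,interpolation=cv2.INTER_CUBIC))
```

```text
(no output)
```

View pics/c1.png

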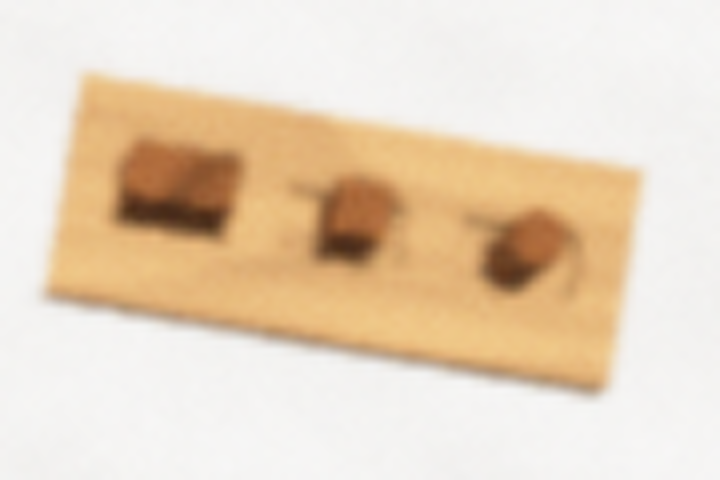

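View pics/c2.png

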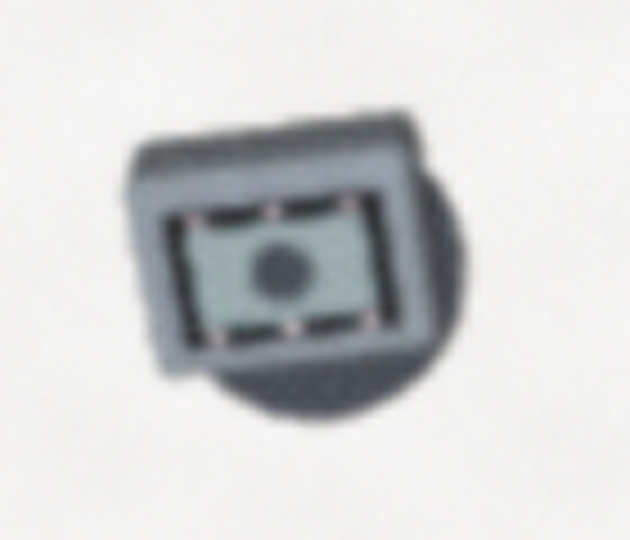

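View pics/c3.png

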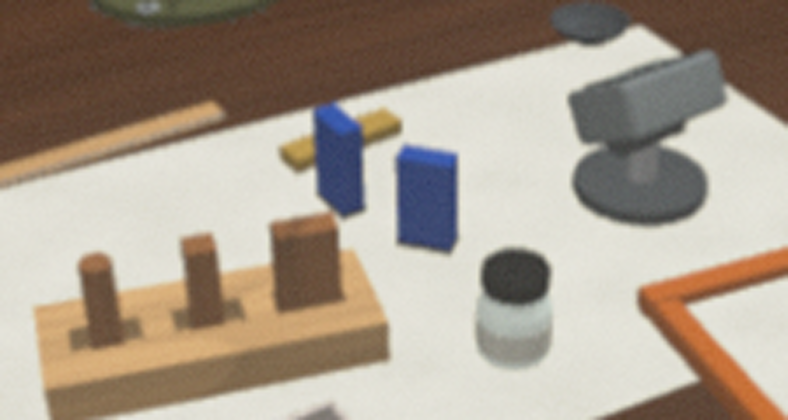

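Candidates for the target in the top picture are three brown seals, oblong (302,183), square (325,187) and round (346,191), plus two blue look-alikes at (262,203) and (274,229). In the crop only (302,183) is brown, oblong and in the stand, so I choose that one. The camera window is centred near (201,200). The tool can only yaw, so the seal has to pivot 30° in the grip. I'll grip across its 44 mm length and tilt it against the fixed stand's edge.

```bash
cat > h.py <<'E'
import numpy as np, cv2
from scipy.optimize import least_squares
from scipy.spatial.transform import Rotation as Ro
from cell import get_calibration
C={n:get_calibration(n) for n in("scene","top")}
def proj(n,X):
    c=C[n];P=np.atleast_2d(X)@np.array(c["R"]).T+np.array(c["t"]);s=P[:,:2]/P[:,2:]
    s=s*(1+c["k1"]*(s**2).sum(1,keepdims=True)); return s*[c["fx"],c["fy"]]+[c["cx"],c["cy"]]
def box(R,o,a,b,z0,z1):
    return np.array([[x,y,z] for z in(z0,z1) for x,y in((-a,-b),(-a,b),(a,b),(a,-b))])@R.T+o
def Rz(a): return Ro.from_euler('z',a).as_matrix()
E
cat > m.py <<'E'
from h import *
def cr(U,V,f,u0,v0): return [(U+.5)/f-.5+u0,(V+.5)/f-.5+v0]
# stand corners: +x+y(top-left in top view), +x-y, -x-y, -x+y at z=.035
def fit(obs,model,p0):
    return least_squares(lambda p:np.concatenate([(proj(n,model(p,X))-px).ravel() for n,X,px in obs]),p0,loss='soft_l1')
sm=lambda p,X: X@Rz(p[2]).T+[p[0],p[1],0]
a,b=.045,.115
top=np.array([[a,b,.035],[a,-b,.035],[-a,-b,.035],[-a,b,.035]])
pt=np.array([cr(85,75,8,280,160),cr(640,172,8,280,160),cr(604,385,8,280,160),cr(47,292,8,280,160)])
# scene crop c3: near-viewer edge is +x ; right = +y
sc=np.array([[a,b,.035],[a,-b,.035],[-a,-b,.035],[-a,b,.035]])
ps=np.array([cr(387,322,3.5,165,170),cr(47,388,3.5,165,170),cr(36,308,3.5,165,170),cr(354,254,3.5,165,170)])
for o in ([("top",top,pt)],[("scene",sc,ps)],[("top",top,pt),("scene",sc,ps)]):
    r=fit(o,sm,[.6,-.1,0]);print("stand",r.x[:2].round(4),np.degrees(r.x[2]).round(2),r.fun.round(1))
S=r.x
def wR(yaw):
    y=np.array([-np.sin(yaw),np.cos(yaw),0]);h=np.array([-np.cos(yaw),-np.sin(yaw),0])
    z=h*.5+np.array([0,0,np.cos(np.pi/6)]);x=np.cross(y,z);return np.c_[x,y,z]
wm=lambda p,X: X@wR(p[2]).T+[p[0],p[1],.107]
k=[cr(165,215,9,170,170),cr(375,190,9,170,170),cr(405,325,9,170,170),cr(190,352,9,170,170),cr(283,271,9,170,170)]
def res(p):
    A,B=p[3:5]
    return (proj("top",wm(p,np.array([[A,B,0],[A,-B,0],[-A,-B,0],[-A,B,0],[0,0,0]])))-np.array(k)).ravel()
r=least_squares(res,[.57,.2,0,.02,.03]);W=r.x
print("win",W.round(4),np.degrees(W[2]).round(2),r.fun.round(1))
np.save("p.npy",np.r_[S,W[:3]])
O=np.array([0,.07,0]);
for n in("top","scene"):
    im=cv2.imread(f"pics/{n}0.png");im=cv2.resize(im,None,fx=4,fy=4,interpolation=cv2.INTER_CUBIC)
    def dr(P,col):
        q=((proj(n,P)+.5)*4-.5).round().astype(int)
        for i in range(4):
            for u,v in((i,(i+1)%4),(i+4,(i+1)%4+4),(i,i+4)): cv2.line(im,tuple(map(int,q[u])),tuple(map(int,q[v])),col,1)
    R=Rz(S[2]);o=np.array([S[0],S[1],0])
    dr(box(R,o,.045,.115,0,.035),(0,255,0))
    dr(box(R,o+R@O,.011,.022,.015,.095),(255,255,0))
    dr(box(wR(W[2]),np.array([W[0],W[1],.107]),.038,.05,-.045,0),(0,0,255))
    dr(box(wR(W[2]),np.array([W[0],W[1],.107]),.018,.03,0,0),(0,255,255))
    im=im[620:900,680:1480] if n=="top" else im[680:1180,680:1560]
    cv2.imwrite(f"pics/o_{n}.png",cv2.resize(im,None,fx=.9,fy=.9) if n!="top" else im)
E
python3 m.py
```

```text
stand [ 0.5982 -0.1911] -9.5 [-0.7 -0.3  0.6 -0.3  0.8  0.6 -0.7  0. ]
stand [ 0.6049 -0.1912] -9.81 [ 1.1  0.1 -0.9  0.5 -0.6 -0.3  0.5 -1.6]
stand [ 0.6009 -0.1907] -9.6 [-0.8 -1.2  0.5 -1.1  0.7 -0.2 -0.8 -0.9  0.6 -1.  -1.  -0.5 -0.9 -1.2
 -0.1 -2.6]
win [0.5517 0.1859 0.1341 0.0252 0.036 ] 7.68 [-0.1  0.1  0.3 -0.2 -0.4  0.   0.1  0.   0.1 -0. ]
```

View pics/o_top.png

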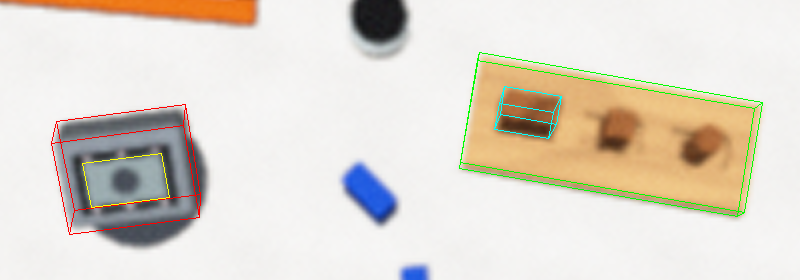

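View pics/o_scene.png

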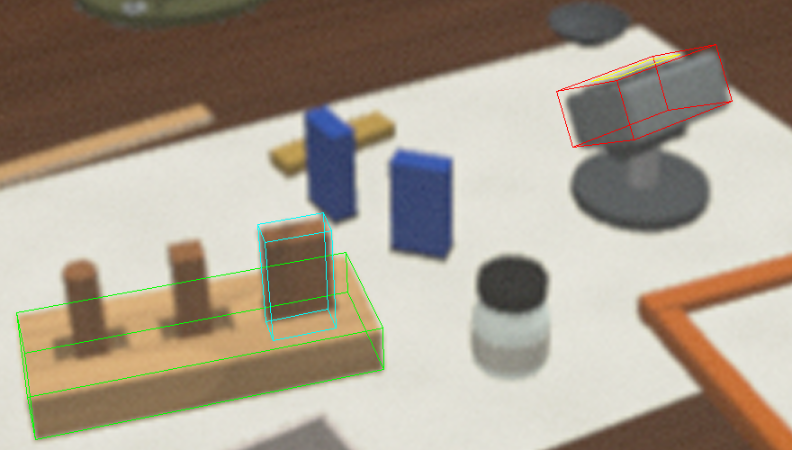

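>>> carry_out:
  translation:
    - [-4, 4.1, 0]
    - [-8, 8.2, 0]
    - [-12, 12.3, 0]
    - [-16, 16.4, 0]
    - [-20, 20.5, 0]
  turn: [0, 0, 0, 0, 0]
  gripper: [1, 1, 1, 1, 1]

```text
time_s: 0.72
tool_pos: [0.3167, 0.3784, 0.2303]
tool_rot: [-180.0, 0.0, 74.8]
force: [2.0, -1.1, 0.4]
grip_width: 0.0873
```

>>> carry_out:
  translation:
    - [-4, 4.1, 0]
    - [-8, 8.2, 0]
    - [-12, 12.3, 0]
    - [-16, 16.4, 0]
    - [-20, 20.5, 0]
  turn: [0, 0, 0, -0.05, -0.1]
  gripper: [1, 1, 1, 0.8, 0.75]

```text
time_s: 1.35
tool_pos: [0.4618, 0.1318, 0.2304]
tool_rot: [-180.0, -0.0, 80.6]
force: [1.0, 0.8, 0.2]
grip_width: 0.0745
```

```bash
cat > mv.py <<'E'
import sys
from h import *
from cell import telemetry
o=telemetry.get_obs();p=o["tool_pos"];y=np.radians(o["tool_rot"][2])
T=np.array(list(map(float,sys.argv[1:4])));ty=np.radians(float(sys.argv[4]))
R=Ro.from_euler('xyz',o["tool_rot"],degrees=True).as_matrix()
print("at",p.round(4),o["tool_rot"].round(2),"F",o["force"].round(1),"w",round(o["grip_width"],4),"t",o["time_s"])
print("shift cm",(R.T@(T-p)*100).round(2),"turn",round(-(ty-y),3))
E
python3 mv.py .612 -.122 .19 80.4
```

```text
at [0.4618 0.1318 0.2304] [-1.80e+02 -2.00e-02  8.06e+01] F [1.  0.8 0.2] w 0.0745 t 1.35
shift cm [-22.59  18.97   4.03] turn 0.004
```

>>> carry_out:
  translation:
    - [-4.5, 3.8, 0]
    - [-9, 7.6, 0]
    - [-13.5, 11.4, 1]
    - [-18, 15.2, 2.5]
    - [-22.6, 19, 4]
  turn: [0, 0, 0, 0, 0]
  gripper: [0.75, 0.75, 0.75, 0.75, 0.75]

```text
time_s: 1.98
tool_pos: [0.6123, -0.1218, 0.1899]
tool_rot: [180.0, -0.0, 80.6]
force: [0.1, 0.7, 1.1]
grip_width: 0.0653
```

```bash
python3 mv.py .612 -.122 .055 80.4
python3 - <<'E'
from h import *
from cell import read_camera
for n in("top","scene"):
    im=cv2.cvtColor(read_camera(n),cv2.COLOR_RGB2BGR); cv2.imwrite(f"pics/{n}1.png",im)
    if n=="scene": cv2.imwrite("pics/s1c.png",cv2.resize(im[130:300,160:390],None,fx=3.4,fy=3.4,interpolation=cv2.INTER_CUBIC))
    print(n,proj(n,np.array([[.612,-.122,.19],[.612,-.122,.095]])))
E
```

```text
at [ 0.6123 -0.1218  0.1899] [ 1.7999e+02 -3.0000e-02  8.0560e+01] F [0.1 0.7 1.1] w 0.0653 t 1.975
shift cm [-0.03 -0.02 13.49] turn 0.003
top [[304.49334593 176.03438769]
 [302.27036741 181.11376414]]
scene [[248.85473082 196.98971338]
 [251.1109373  232.55032323]]
```

View pics/s1c.png

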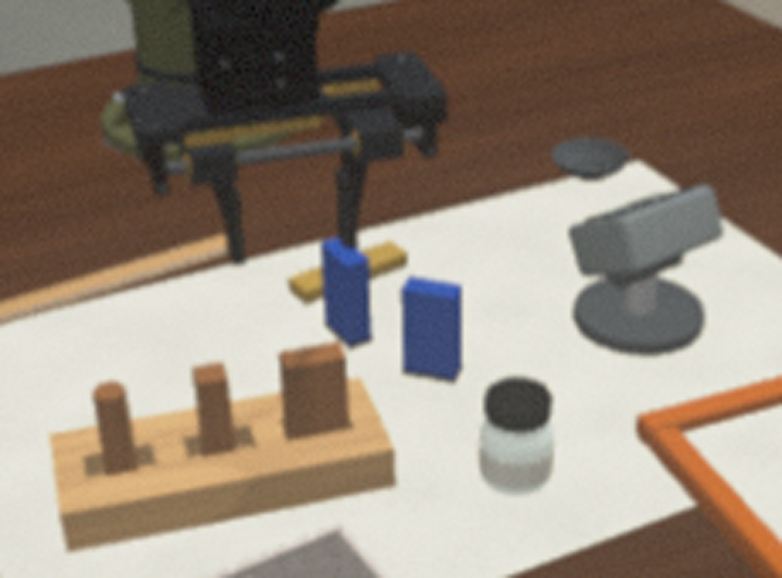

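View pics/top1.png

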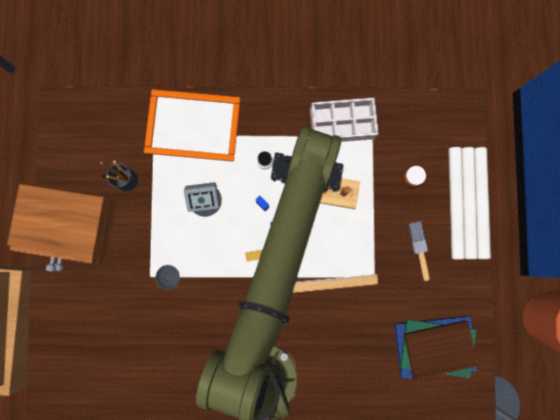

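>>> carry_out:
  translation:
    - [0, 0, 2.5]
    - [0, 0, 5]
    - [0, 0, 7.3]
    - [0, 0, 7.3]
  turn: [0, 0, 0, 0]
  gripper: [0.75, 0.75, 0.75, 0.75]

```text
time_s: 2.58
tool_pos: [0.6097, -0.1195, 0.1156]
tool_rot: [-179.7, -0.0, 80.5]
force: [0.5, -0.8, 0.3]
grip_width: 0.0649
```

```bash
python3 mv.py .612 -.122 .055 80.4
python3 - <<'E'
from h import *
from cell import read_camera
n="scene"
im=cv2.cvtColor(read_camera(n),cv2.COLOR_RGB2BGR); cv2.imwrite(f"pics/{n}2.png",im)
cv2.imwrite("pics/s2c.png",cv2.resize(im[190:280,180:290],None,fx=6.5,fy=6.5,interpolation=cv2.INTER_CUBIC))
R=Rz(np.radians(-9.5));o=np.array([.612,-.122,0])
P=np.array([[.011,s*.022,.095] for s in(-1,1)]+[[.0095,s*.0327,.1085] for s in(-1,1)])@R.T+o
print((proj(n,P)-[180,190])*6.5)
E
```

```text
at [ 0.6097 -0.1195  0.1156] [-1.7974e+02 -1.0000e-02  8.0540e+01] F [ 0.5 -0.8  0.3] w 0.0649 t 2.575
shift cm [-0.21  0.3   6.06] turn 0.002
[[409.09946298 304.07125758]
 [529.16808937 282.20103239]
 [375.95133592 275.54095453]
 [555.61259051 243.35696911]]
```

View pics/s2c.png

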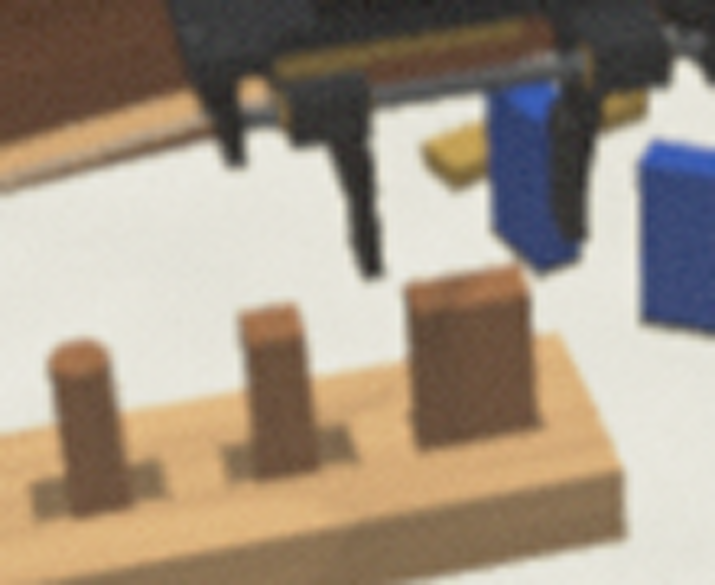

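>>> carry_out:
  translation:
    - [-0.2, 0.3, 2]
    - [-0.2, 0.3, 4]
    - [-0.2, 0.3, 6]
    - [-0.2, 0.3, 6]
  turn: [0, 0, 0, 0]
  gripper: [0.75, 0.75, 0.75, 0.75]

```text
time_s: 3.12
tool_pos: [0.6122, -0.1228, 0.0549]
tool_rot: [-179.7, 0.0, 80.5]
force: [-0.4, -0.6, 1.1]
grip_width: 0.0653
```

```bash
python3 mv.py .612 -.122 .055 80.4
python3 - <<'E'
from h import *
from cell import read_camera
n="scene"
im=cv2.cvtColor(read_camera(n),cv2.COLOR_RGB2BGR); cv2.imwrite(f"pics/{n}3.png",im)
cv2.imwrite("pics/s3c.png",cv2.resize(im[190:280,180:290],None,fx=6.5,fy=6.5,interpolation=cv2.INTER_CUBIC))
E
```

```text
at [ 0.6122 -0.1228  0.0549] [-1.7973e+02  2.0000e-02  8.0500e+01] F [-0.4 -0.6  1.1] w 0.0653 t 3.125
shift cm [ 0.07 -0.03 -0.01] turn 0.002
```

View pics/s3c.png

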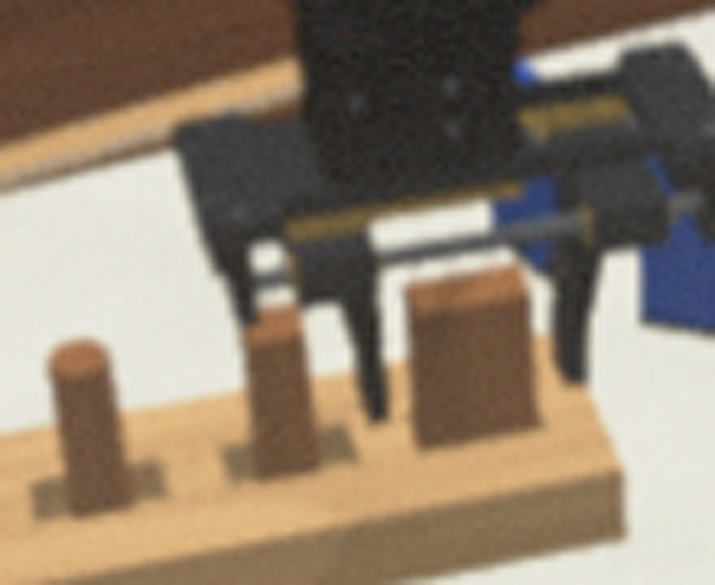

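>>> carry_out:
  translation:
    - [0, 0, 0]
    - [0, 0, 0]
    - [0, 0, 0]
    - [0, 0, 0]
    - [0, 0, 0]
  turn: [0, 0, 0, 0, 0]
  gripper: [0.45, 0.4, 0.4, 0.4, 0.4]
  squeeze: 15

```text
time_s: 3.8
tool_pos: [0.6145, -0.1232, 0.0582]
tool_rot: [179.9, -0.0, 80.5]
force: [0.4, 0.1, 3.6]
grip_width: 0.044
```

>>> carry_out:
  translation:
    - [0, 0, -1]
    - [0, 0, -2.5]
    - [0, 0, -4]
    - [0, 0, -5]
    - [0, 0, -5]
  turn: [0, 0, 0, 0, 0]
  gripper: [0.4, 0.4, 0.4, 0.4, 0.4]

```text
time_s: 4.42
tool_pos: [0.6148, -0.1233, 0.1088]
tool_rot: [179.9, -0.0, 80.5]
force: [0.1, -1.1, -0.5]
grip_width: 0.044
```

```bash
python3 mv.py .612 -.122 .105 80.4
python3 - <<'E'
from h import *
from cell import read_camera
n="scene"
im=cv2.cvtColor(read_camera(n),cv2.COLOR_RGB2BGR); cv2.imwrite(f"pics/{n}4.png",im)
cv2.imwrite("pics/s4c.png",cv2.resize(im[180:280,180:300],None,fx=6,fy=6,interpolation=cv2.INTER_CUBIC))
E
```

```text
at [ 0.6148 -0.1233  0.1088] [ 1.7988e+02 -2.0000e-02  8.0510e+01] F [ 0.1 -1.1 -0.5] w 0.044 t 4.425
shift cm [ 0.08 -0.3   0.38] turn 0.002
```

View pics/s4c.png

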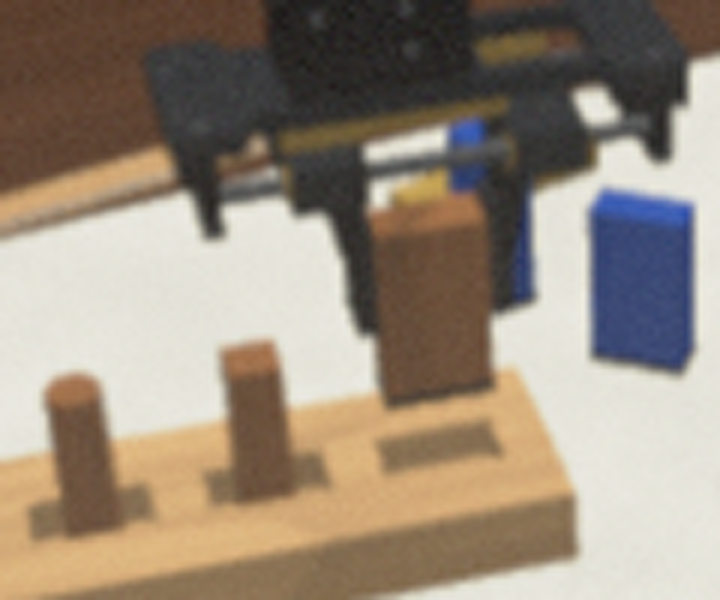

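>>> carry_out:
  translation:
    - [0, 2.5, 0]
    - [0, 5, 0]
    - [0, 6.6, 0]
    - [0, 6.6, 0.5]
    - [0, 6.6, 2.5]
  turn: [0, 0, 0, 0, 0]
  gripper: [0.4, 0.4, 0.4, 0.4, 0.4]

```text
time_s: 5.1
tool_pos: [0.679, -0.1344, 0.0822]
tool_rot: [179.9, -0.0, 80.5]
force: [-0.1, 0.2, -0.6]
grip_width: 0.0439
```

```bash
python3 mv.py .6799 -.1342 .0655 80.5
python3 - <<'E'
from h import *
from cell import read_camera
n="scene"
im=cv2.cvtColor(read_camera(n),cv2.COLOR_RGB2BGR); cv2.imwrite(f"pics/{n}5.png",im)
cv2.imwrite("pics/s5c.png",cv2.resize(im[180:310,180:320],None,fx=5,fy=5,interpolation=cv2.INTER_CUBIC))
E
```

```text
at [ 0.679  -0.1344  0.0822] [ 1.7995e+02 -1.0000e-02  8.0480e+01] F [-0.1  0.2 -0.6] w 0.0439 t 5.1
shift cm [0.03 0.08 1.67] turn -0.0
```

View pics/s5c.png

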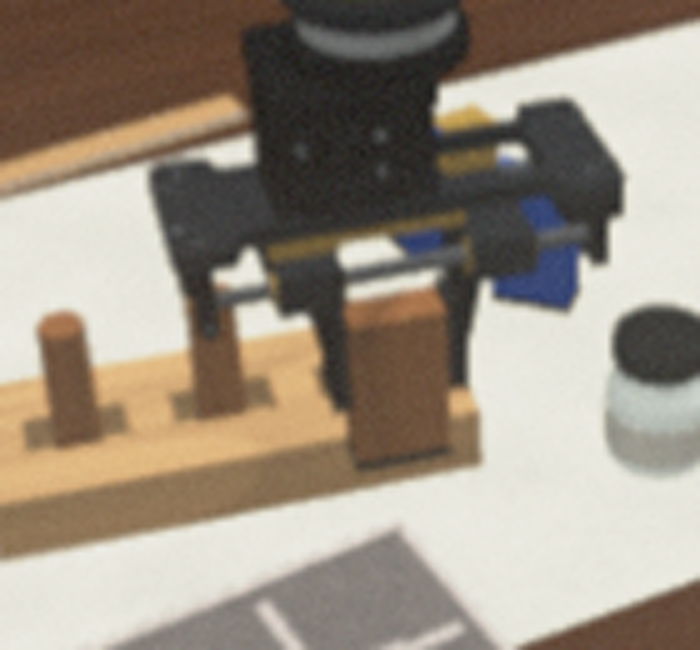

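>>> carry_out:
  translation:
    - [0, 0, 1]
    - [0, 0, 1.7]
    - [0, -0.5, 1.7]
    - [0, -0.9, 1.7]
    - [0, -1.3, 1.7]
  turn: [0, 0, 0, 0, 0]
  gripper: [0.4, 0.4, 0.4, 0.4, 0.4]
  squeeze: 7

```text
time_s: 5.78
tool_pos: [0.6674, -0.1322, 0.0665]
tool_rot: [179.8, 0.0, 80.5]
force: [2.3, -0.3, -0.9]
grip_width: 0.044
```

>>> carry_out:
  translation:
    - [0, -0.4, 0]
    - [0, -0.8, 0]
    - [0, -1.2, 0]
    - [0, -1.6, 0]
    - [0, -1.9, 0]
  turn: [0, 0, 0, 0, 0]
  gripper: [0.4, 0.4, 0.4, 0.4, 0.4]

```text
time_s: 6.4
tool_pos: [0.6471, -0.1288, 0.0653]
tool_rot: [-180.0, 0.0, 80.5]
force: [3.5, -1.0, -0.7]
grip_width: 0.0441
```

```bash
python3 mv.py .6799 -.1342 .0655 80.5
python3 - <<'E'
from h import *
from cell import read_camera
n="scene"
im=cv2.cvtColor(read_camera(n),cv2.COLOR_RGB2BGR); cv2.imwrite(f"pics/{n}6.png",im)
cv2.imwrite("pics/s6c.png",cv2.resize(im[180:310,180:320],None,fx=5,fy=5,interpolation=cv2.INTER_CUBIC))
E
```

```text
at [ 0.6471 -0.1288  0.0653] [-179.98    0.     80.5 ] F [ 3.5 -1.  -0.7] w 0.0441 t 6.4
shift cm [ 0.01  3.33 -0.02] turn -0.0
```

View pics/s6c.png

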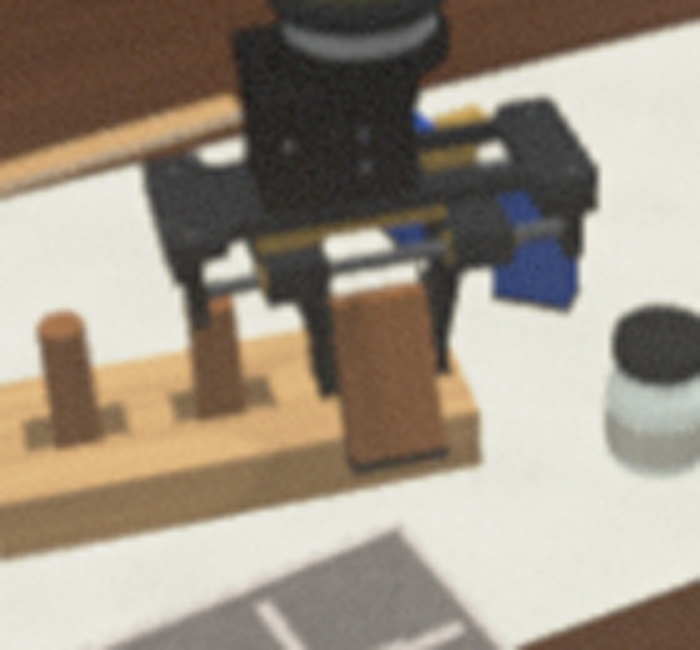

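>>> carry_out:
  translation:
    - [0, 0, 0]
    - [0, 0, -0.5]
    - [0, 0, -3]
    - [0, 0, -6]
    - [0, 0, -9]
  turn: [0, 0, 0, 0, 0]
  gripper: [0.4, 0.4, 0.4, 0.4, 0.4]
  squeeze: 25

```text
time_s: 7.08
tool_pos: [0.6464, -0.1284, 0.1558]
tool_rot: [-179.8, -0.0, 80.5]
force: [0.6, -0.2, -0.6]
grip_width: 0.0441
```

>>> carry_out:
  translation:
    - [0, 0, -2]
    - [0, 0, -2]
    - [0, 0, -2]
  turn: [0, 0, 0]
  gripper: [0.4, 0.4, 0.4]

```text
time_s: 7.45
tool_pos: [0.6467, -0.1284, 0.1741]
tool_rot: [-179.9, -0.0, 80.5]
force: [-0.8, 0.6, 0.4]
grip_width: 0.0438
```

```bash
python3 mv.py .6799 -.1342 .0655 80.5
python3 - <<'E'
from h import *
from cell import read_camera
for n,a in (("scene",(120,180)),("top",(130,270))):
    im=cv2.cvtColor(read_camera(n),cv2.COLOR_RGB2BGR); cv2.imwrite(f"pics/{n}7.png",im)
    print(a)
    cv2.imwrite(f"pics/{n}7c.png",cv2.resize(im[a[0]:a[0]+90,a[1]:a[1]+110],None,fx=7,fy=6.5 if 0 else 7,interpolation=cv2.INTER_CUBIC)[:600])
E
```

```text
at [ 0.6467 -0.1284  0.1741] [-1.7986e+02 -1.0000e-02  8.0510e+01] F [-0.8  0.6  0.4] w 0.0438 t 7.45
shift cm [-0.03  3.39 10.86] turn 0.0
(120, 180)
(130, 270)
```

View pics/scene7c.png

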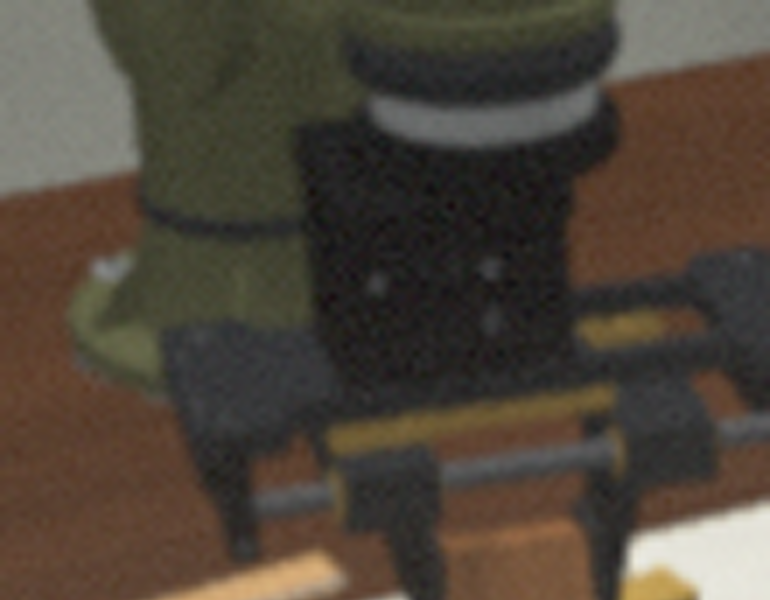

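View pics/top7c.png

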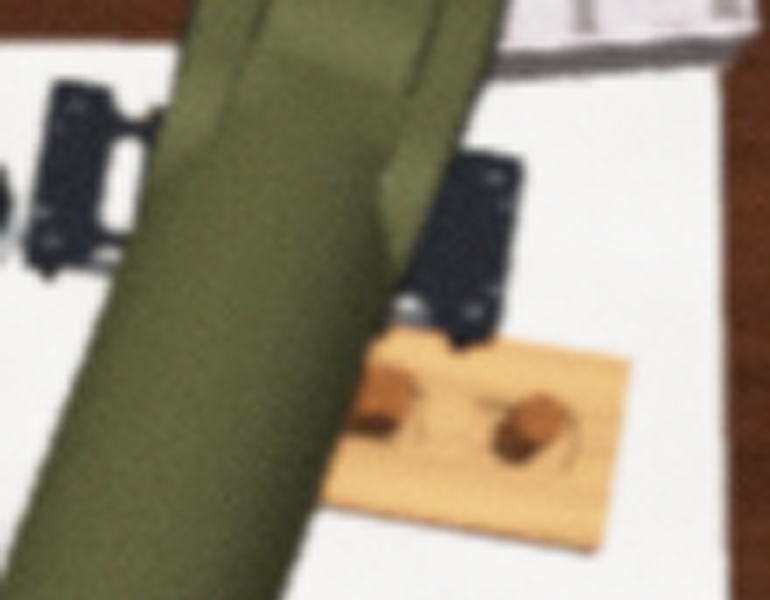

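Neighbours are still upright. Next I crop the scene picture lower, around the seal.

Run:
```python
from h import *
im=cv2.imread("pics/scene7.png")
cv2.imwrite("pics/s7d.png",cv2.resize(im[185:260,215:295],None,fx=8,fy=8,interpolation=cv2.INTER_CUBIC))
```

```text
(no output)
```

View pics/s7d.png

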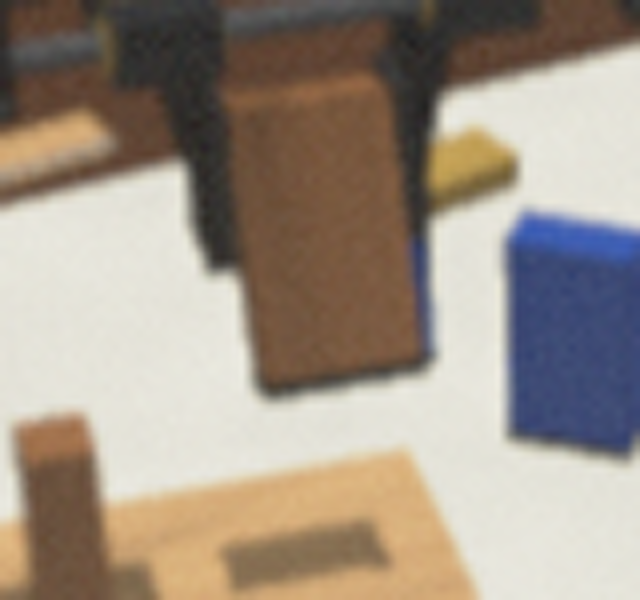

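```bash
cat > tilt.py <<'E'
from h import *
def sealRT(tcp,yawdeg,p):
    th,L,ey,ex=p; psi=np.radians(yawdeg)
    xt=np.array([np.cos(psi),np.sin(psi),0]); yt=np.array([np.sin(psi),-np.cos(psi),0])
    z=-np.sin(th)*yt+np.array([0,0,np.cos(th)]); y=xt; x=np.cross(y,z)
    G=np.array(tcp)+[0,0,.011]+ey*yt+ex*xt
    return np.c_[x,y,z],G-L*z
def fit(tcp,yaw,px,bias=1.5):
    X=np.array([[.011,-.022,.08],[.011,.022,.08],[.011,.022,0],[.011,-.022,0]])
    def f(q):
        R,o=sealRT(tcp,yaw,q[:4])
        return np.r_[((proj("scene",X@R.T+o)+q[4:]-px)/.7).ravel(),(q[1]-.054)/.003,q[2]/.003,q[3]/.003,q[4:]/bias]
    return least_squares(f,[.5,.054,0,0,0,0])
E
python3 - <<'E'
from tilt import *
px=np.array([[230,105],[388,90],[428,366],[262,393]]);px=(px+.5)/8-.5+[215,185]
r=fit([.6467,-.1284,.1741],80.5,px);print(np.degrees(r.x[0]),r.x.round(4),r.fun.round(1))
J=np.linalg.inv(r.jac.T@r.jac);print("sd deg",np.degrees(J[0,0]**.5))
E
```

```text
14.734341086308637 [2.572e-01 5.460e-02 2.000e-04 1.100e-03 6.468e-01 2.044e-01] [-0.1  0.7  0.7 -1.3 -1.1  0.2  0.3  0.4  0.2  0.1  0.4  0.4  0.1]
sd deg 2.9818181951125506
```

Run:
```python
from tilt import *
im=cv2.imread("pics/scene7.png");c=cv2.resize(im[185:260,215:295],None,fx=8,fy=8,interpolation=cv2.INTER_CUBIC)
outs=[]
for d in (15,28):
    R,o=sealRT([.6467,-.1284,.1741],80.5,[np.radians(d),.054,0,0])
    q=((proj("scene",box(R,o,.011,.022,0,.08))-[215,185]+.5)*8-.5)
    print(d,q.round(0).tolist())
    k=c.copy();q=q.round().astype(int)
    for i in range(4):
        for u,v in((i,(i+1)%4),(i+4,(i+1)%4+4),(i,i+4)): cv2.line(k,tuple(map(int,q[u])),tuple(map(int,q[v])),(0,255,0),1)
    outs.append(k[:450,100:500])
cv2.imwrite("pics/ov7.png",np.hstack(outs))
```

```text
15 [[239.0, 368.0], [393.0, 340.0], [413.0, 364.0], [255.0, 392.0], [204.0, 87.0], [363.0, 62.0], [382.0, 79.0], [220.0, 105.0]]
28 [[248.0, 385.0], [404.0, 357.0], [422.0, 363.0], [262.0, 392.0], [201.0, 93.0], [359.0, 68.0], [376.0, 67.0], [214.0, 93.0]]
```

View pics/ov7.png

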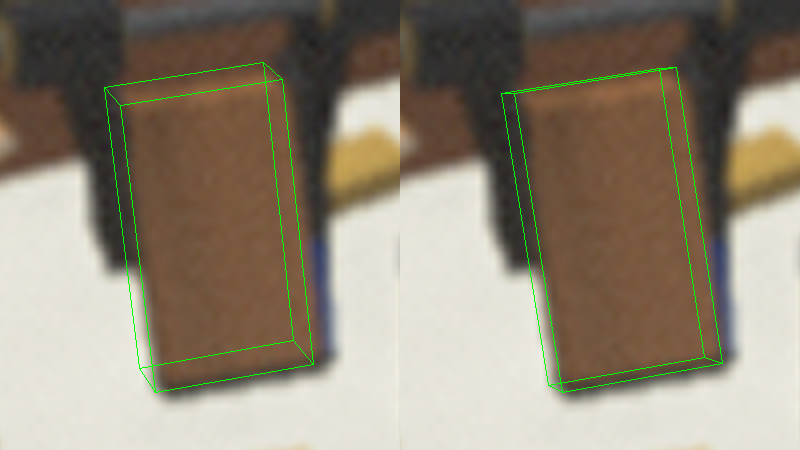

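>>> carry_out:
  translation:
    - [0, 0, 0]
    - [0, 0, 0]
    - [0, 0, 0]
    - [0, 0, 0]
    - [0, 0, 0]
  turn: [-0.18, -0.36, -0.54, -0.72, -0.9]
  gripper: [0.4, 0.4, 0.4, 0.4, 0.4]

```text
time_s: 8.18
tool_pos: [0.6469, -0.1286, 0.1742]
tool_rot: [-179.9, -0.1, 132.4]
force: [0.1, -0.4, -0.9]
grip_width: 0.044
```

>>> carry_out:
  translation:
    - [0, 0, 0]
    - [0, 0, 0]
    - [0, 0, 0]
    - [0, 0, 0]
  turn: [-0.18, -0.36, -0.36, -0.36]
  gripper: [0.4, 0.4, 0.4, 0.4]

```text
time_s: 8.68
tool_pos: [0.6467, -0.1288, 0.1741]
tool_rot: [180.0, -0.1, 152.8]
force: [-0.8, 0.5, -0.6]
grip_width: 0.0435
```

```bash
python3 mv.py .6799 -.1342 .0655 80.5
python3 - <<'E'
from h import *
from cell import read_camera
n="scene"
im=cv2.cvtColor(read_camera(n),cv2.COLOR_RGB2BGR); cv2.imwrite(f"pics/{n}8.png",im)
cv2.imwrite("pics/s8d.png",cv2.resize(im[175:250,215:305],None,fx=8,fy=8,interpolation=cv2.INTER_CUBIC))
E
```

```text
at [ 0.6467 -0.1288  0.1741] [ 1.7995e+02 -1.5000e-01  1.5278e+02] F [-0.8  0.5 -0.6] w 0.0435 t 8.675
shift cm [-3.23  1.02 10.85] turn 1.262
```

View pics/s8d.png

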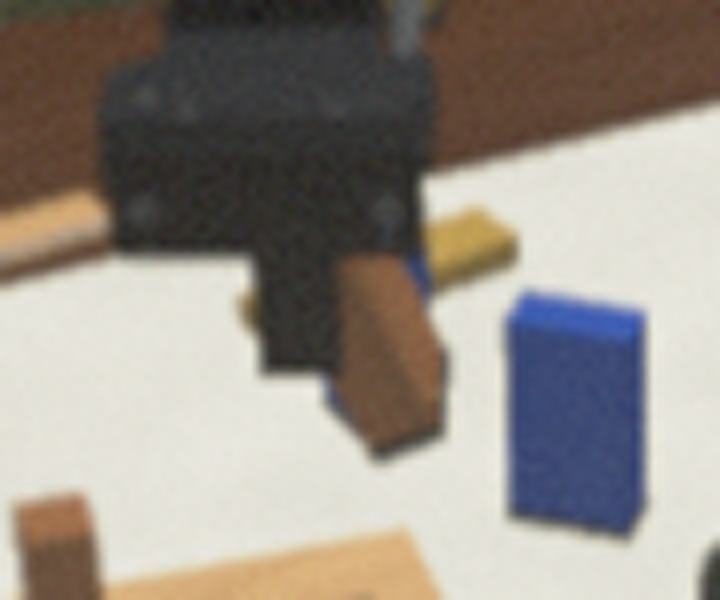

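Run:
```python
from tilt import *
im=cv2.imread("pics/scene8.png");c=cv2.resize(im[175:250,215:305],None,fx=8,fy=8,interpolation=cv2.INTER_CUBIC)
outs=[]
for d in (12,18,24,30):
    R,o=sealRT([.6467,-.1288,.1741],152.8,[np.radians(d),.054,0,0])
    q=((proj("scene",box(R,o,.011,.022,0,.08))-[215,175]+.5)*8-.5)
    print(d,q.round(0).tolist())
    k=c.copy();q=q.round().astype(int)
    for i in range(4):
        for u,v in((i,(i+1)%4),(i+4,(i+1)%4+4),(i,i+4)): cv2.line(k,tuple(map(int,q[u])),tuple(map(int,q[v])),(0,255,0),1)
    outs.append(k[200:500,200:540])
cv2.imwrite("pics/ov8.png",np.vstack([np.hstack(outs[:2]),np.hstack(outs[2:])]))
```

```text
12 [[308.0, 473.0], [319.0, 385.0], [394.0, 371.0], [387.0, 459.0], [229.0, 223.0], [244.0, 142.0], [322.0, 127.0], [311.0, 207.0]]
18 [[329.0, 472.0], [339.0, 384.0], [412.0, 363.0], [406.0, 451.0], [220.0, 229.0], [236.0, 148.0], [311.0, 125.0], [300.0, 206.0]]
24 [[350.0, 469.0], [359.0, 381.0], [429.0, 354.0], [423.0, 441.0], [213.0, 236.0], [228.0, 155.0], [300.0, 125.0], [288.0, 206.0]]
30 [[370.0, 464.0], [379.0, 376.0], [445.0, 343.0], [440.0, 430.0], [206.0, 244.0], [222.0, 162.0], [290.0, 126.0], [277.0, 206.0]]
```

View pics/ov8.png

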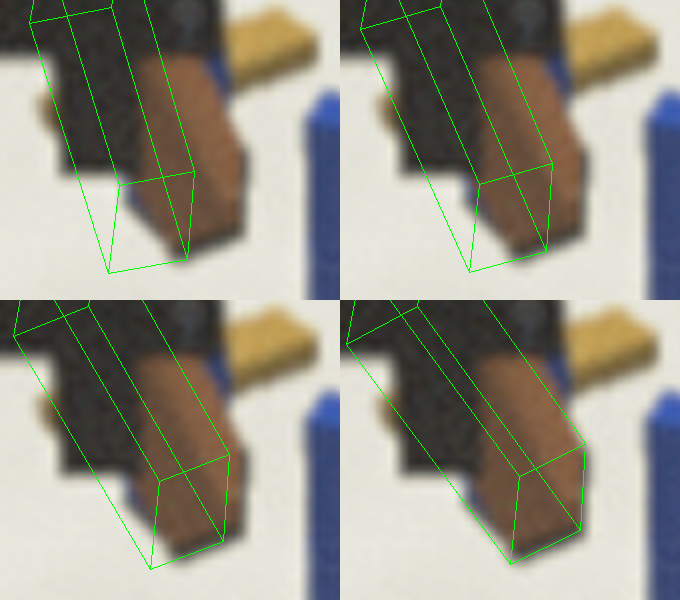

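Run:
```python
from h import *
from cell import read_camera
ims=[read_camera("scene").astype(float) for _ in range(8)]
im=cv2.cvtColor(np.mean(ims,0).astype(np.uint8),cv2.COLOR_RGB2BGR); cv2.imwrite("pics/scene8m.png",im)
c=im[195:240,240:285].astype(float);c=np.clip((c-20)*1.8,0,255).astype(np.uint8)
cv2.imwrite("pics/s8e.png",cv2.resize(c,None,fx=13,fy=13,interpolation=cv2.INTER_CUBIC))
```

```text
(no output)
```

View pics/s8e.png

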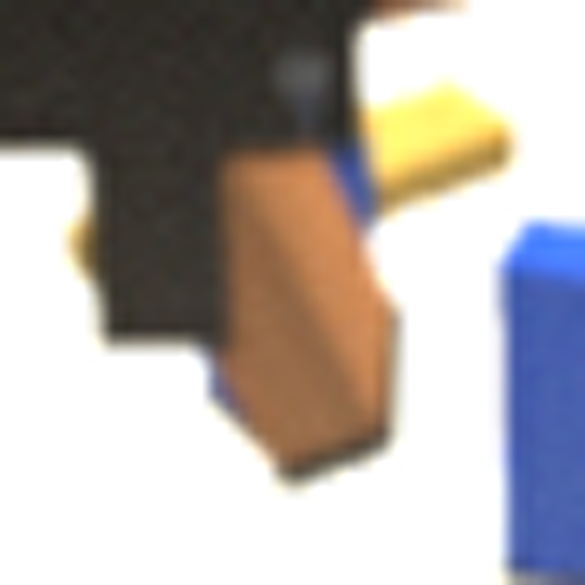

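```bash
cat >> tilt.py <<'E'
def fit2(tcp,yaw,corners,lines,sl=.6,sey=.006,th0=.4):
    # corners: list (X local, px); lines: (Xa,Xb,px)
    def f(q):
        R,o=sealRT(tcp,yaw,q[:4]); P=lambda X:proj("scene",np.atleast_2d(X)@R.T+o)[0]+q[4:]
        r=[(P(X)-p)/sl for X,p in corners]
        for a,b,p in lines:
            u,v=P(np.array(a)),P(np.array(b));t=(v-u)/np.linalg.norm(v-u);r.append([np.cross(t,np.array(p)-u)/sl])
        return np.r_[np.concatenate(r),(q[1]-.054)/.004,q[2]/sey,q[3]/.003,q[4:]/1.5]
    r=least_squares(f,[th0,.054,0,0,0,0]);J=np.linalg.inv(r.jac.T@r.jac)
    print("tilt",np.degrees(r.x[0]).round(1),"+-",np.degrees(J[0,0]**.5).round(1),"L,ey,ex,bias",r.x[1:].round(4),"res",r.fun.round(1));return r.x
E
python3 -W ignore - <<'E'
from tilt import *
c=lambda U,V:np.array([240+(U+.5)/13-.5,195+(V+.5)/13-.5])
a,b=.011,.022
nl,nr,fr=[-a,-b],[a,-b],[a,b]
cor=[(np.array(nl+[0]),c(292,485)),(np.array(nr+[0]),c(387,443)),(np.array(fr+[0]),c(397,316))]
lin=[(nr+[0],nr+[.08],c(245,200)),(fr+[0],fr+[.08],c(325,155)),(fr+[0],fr+[.08],c(362,235)),(nl+[0],nl+[.08],c(220,385)),(nr+[0],nr+[.08],c(310,300))]
fit2([.6467,-.1288,.1741],152.8,cor,lin)
E
```

```text
tilt 25.1 +- 1.4 L,ey,ex,bias [ 0.054   0.0037  0.0012  0.4584 -0.3538] res [-1.7  0.9  1.2  0.3  1.  -1.5 -0.6  0.8 -0.3  0.8  0.   0.   0.6  0.4
  0.3 -0.2]
```

>>> carry_out:
  translation:
    - [0, 0, 0]
    - [0, 0, 0]
    - [0, 0, 0]
    - [0, 0, 0]
    - [0, 0, 0]
  turn: [0.18, 0.36, 0.54, 0.72, 0.9]
  gripper: [0.4, 0.4, 0.4, 0.4, 0.4]

```text
time_s: 9.75
tool_pos: [0.6476, -0.1282, 0.1755]
tool_rot: [-180.0, 0.0, 100.8]
force: [-0.1, -0.3, -0.0]
grip_width: 0.0437
```

>>> carry_out:
  translation:
    - [0, 0, 0]
    - [0, 0, 0]
    - [0, 0, 0]
  turn: [0.18, 0.36, 0.36]
  gripper: [0.4, 0.4, 0.4]

```text
time_s: 10.12
tool_pos: [0.6477, -0.1282, 0.1756]
tool_rot: [180.0, 0.0, 80.7]
force: [-0.3, -1.2, -0.4]
grip_width: 0.0434
```

```bash
python3 mv.py .6606 -.1311 .0655 80.5
```

```text
at [ 0.6477 -0.1282  0.1756] [1.800e+02 3.000e-02 8.066e+01] F [-0.3 -1.2 -0.4] w 0.0434 t 10.125
shift cm [-0.07  1.32 11.01] turn 0.003
```

>>> carry_out:
  translation:
    - [0, 1.3, 3]
    - [0, 1.3, 6]
    - [0, 1.3, 9]
    - [0, 1.3, 11]
    - [0, 1.3, 11]
  turn: [0, 0, 0, 0, 0]
  gripper: [0.4, 0.4, 0.4, 0.4, 0.4]

```text
time_s: 10.75
tool_pos: [0.6592, -0.1306, 0.0638]
tool_rot: [-179.8, -0.0, 80.6]
force: [0.5, -0.3, 0.1]
grip_width: 0.0438
```

```bash
python3 mv.py .6427 -.1281 .0655 80.6
```

```text
at [ 0.6592 -0.1306  0.0638] [-1.7981e+02 -1.0000e-02  8.0600e+01] F [ 0.5 -0.3  0.1] w 0.0438 t 10.75
shift cm [-0.02 -1.67 -0.17] turn 0.0
```

>>> carry_out:
  translation:
    - [0, -0.5, 0]
    - [0, -0.9, 0]
    - [0, -1.3, 0]
    - [0, -1.7, 0]
    - [0, -1.7, 0]
  turn: [0, 0, 0, 0, 0]
  gripper: [0.4, 0.4, 0.4, 0.4, 0.4]
  squeeze: 7

```text
time_s: 11.38
tool_pos: [0.6443, -0.1283, 0.0665]
tool_rot: [179.9, 0.0, 80.5]
force: [1.6, -0.0, 0.9]
grip_width: 0.0442
```

>>> carry_out:
  translation:
    - [0, 0, 0]
    - [0, 0.3, 0]
    - [0, 0.8, -0.5]
    - [0, 0.8, -3.5]
    - [0, 0.8, -7]
  turn: [0, 0, 0, 0, 0]
  gripper: [0.4, 0.4, 0.4, 0.4, 0.4]
  squeeze: 30

```text
time_s: 12.0
tool_pos: [0.6508, -0.1293, 0.1352]
tool_rot: [-179.8, -0.0, 80.5]
force: [0.0, 1.2, -0.3]
grip_width: 0.0443
```

```bash
python3 mv.py .6427 -.1281 .1755 97.7; cat p.npy | python3 -c "
import numpy as np;print(np.load('p.npy'))"
```

```text
at [ 0.6508 -0.1293  0.1352] [-1.7983e+02 -2.0000e-02  8.0510e+01] F [ 0.   1.2 -0.3] w 0.0443 t 12.0
shift cm [-0.02 -0.83 -4.02] turn -0.3
[ 0.60091586 -0.19073696 -0.16763828  0.55171135  0.18592652  0.13409704]
```

>>> carry_out:
  translation:
    - [0, -0.4, -2]
    - [0, -0.4, -4]
    - [0, -0.4, -4]
    - [0, -0.4, -4]
    - [0, -0.4, -4]
  turn: [-0.18, -0.36, -0.54, -0.72, -0.9]
  gripper: [0.4, 0.4, 0.4, 0.4, 0.4]

```text
time_s: 12.62
tool_pos: [0.6475, -0.1288, 0.1755]
tool_rot: [-180.0, -0.0, 132.4]
force: [0.4, -0.3, -0.5]
grip_width: 0.044
```

>>> carry_out:
  translation:
    - [0, 0, 0]
    - [0, 0, 0]
    - [0, 0, 0]
    - [0, 0, 0]
  turn: [-0.18, -0.36, -0.36, -0.36]
  gripper: [0.4, 0.4, 0.4, 0.4]

```text
time_s: 13.12
tool_pos: [0.6475, -0.1289, 0.1755]
tool_rot: [180.0, -0.0, 152.7]
force: [-1.0, -0.4, -1.1]
grip_width: 0.0438
```

```bash
python3 mv.py .6427 -.1281 .1755 97.7
python3 - <<'E'
from h import *
from cell import read_camera
ims=[read_camera("scene").astype(float) for _ in range(6)]
im=cv2.cvtColor(np.mean(ims,0).astype(np.uint8),cv2.COLOR_RGB2BGR); cv2.imwrite("pics/scene9m.png",im)
c=im[195:240,240:285].astype(float);c=np.clip((c-20)*1.8,0,255).astype(np.uint8)
cv2.imwrite("pics/s9e.png",cv2.resize(c,None,fx=13,fy=13,interpolation=cv2.INTER_CUBIC))
E
```

```text
at [ 0.6475 -0.1289  0.1755] [ 1.8000e+02 -3.0000e-02  1.5269e+02] F [-1.  -0.4 -1.1] w 0.0438 t 13.125
shift cm [ 0.46 -0.15 -0.  ] turn 0.96
```

View pics/s9e.png

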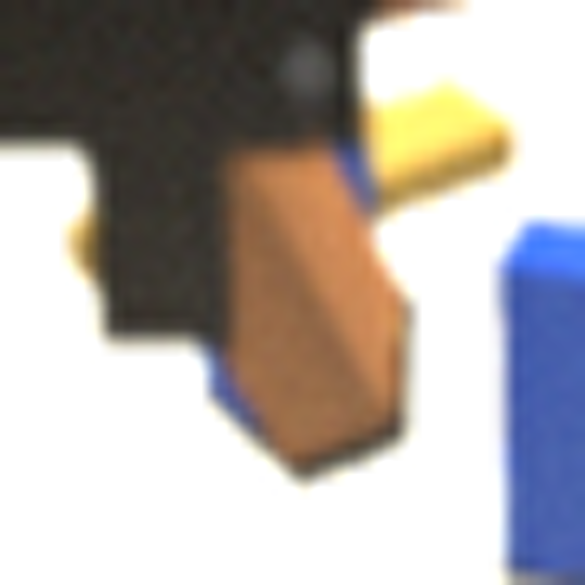

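```bash
python3 -W ignore - <<'E'
from tilt import *
c=lambda U,V:np.array([240+(U+.5)/13-.5,195+(V+.5)/13-.5])
a,b=.011,.022
nl,nr,fr=[-a,-b],[a,-b],[a,b]
cor=[(np.array(nl+[0]),c(305,483)),(np.array(nr+[0]),c(402,436)),(np.array(fr+[0]),c(409,304))]
lin=[(nr+[0],nr+[.08],c(250,195)),(fr+[0],fr+[.08],c(333,155)),(fr+[0],fr+[.08],c(375,235)),(nl+[0],nl+[.08],c(213,370)),(nr+[0],nr+[.08],c(315,290))]
x=fit2([.6475,-.1289,.1755],152.7,cor,lin)
im=cv2.imread("pics/scene9m.png")[195:240,240:285];k=cv2.resize(im,None,fx=13,fy=13,interpolation=cv2.INTER_CUBIC)
R,o=sealRT([.6475,-.1289,.1755],152.7,x[:4])
q=((proj("scene",box(R,o,a,b,0,.08))+x[4:]-[240,195]+.5)*13-.5).round().astype(int)
for i in range(4):
    for u,v in((i,(i+1)%4),(i+4,(i+1)%4+4),(i,i+4)): cv2.line(k,tuple(map(int,q[u])),tuple(map(int,q[v])),(0,255,0),1)
cv2.imwrite("pics/ov9.png",k)
E
```

```text
tilt 27.1 +- 1.4 L,ey,ex,bias [ 0.0542  0.0039  0.0008  0.4367 -0.2909] res [-1.6  0.7  0.8  0.2  1.  -1.  -0.1  0.7 -0.3 -0.1  0.2  0.   0.7  0.3
  0.3 -0.2]
```

View pics/ov9.png

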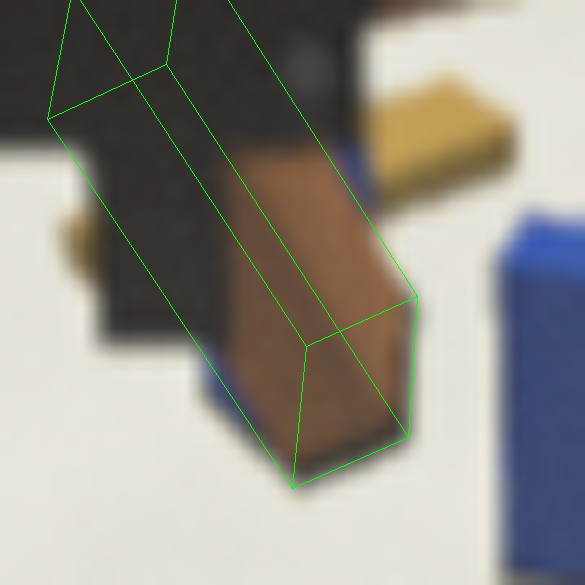

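```bash
python3 mv.py .495 .178 .25 97.7
```

```text
at [ 0.6476 -0.1288  0.1756] [-180.     0.   152.7] F [-0.1 -0.5 -1.2] w 0.0435 t 13.425
shift cm [27.63 20.26 -7.44] turn 0.96
```

>>> carry_out:
  translation:
    - [0, 0, -3.5]
    - [3, 2.2, -7.4]
    - [7, 5.1, -7.4]
    - [11, 8.1, -7.4]
    - [15, 11, -7.4]
  turn: [0.16, 0.32, 0.48, 0.64, 0.8]
  gripper: [0.4, 0.4, 0.4, 0.4, 0.4]

```text
time_s: 14.05
tool_pos: [0.564, 0.0393, 0.2499]
tool_rot: [179.9, 0.0, 106.6]
force: [0.9, 0.7, -0.8]
grip_width: 0.0436
```

```bash
python3 mv.py .495 .178 .25 97.7
```

```text
at [0.564  0.0393 0.2499] [1.7995e+02 1.0000e-02 1.0657e+02] F [ 0.9  0.7 -0.8] w 0.0436 t 14.05
shift cm [ 1.526e+01 -2.660e+00 -1.000e-02] turn 0.155
```

>>> carry_out:
  translation:
    - [4, -0.7, 0]
    - [8, -1.4, 0]
    - [12, -2.1, 0]
    - [15.3, -2.7, 0]
    - [15.3, -2.7, 0]
  turn: [0.05, 0.1, 0.155, 0.155, 0.155]
  gripper: [0.4, 0.4, 0.4, 0.4, 0.4]

```text
time_s: 14.68
tool_pos: [0.493, 0.1798, 0.2502]
tool_rot: [179.9, -0.0, 98.3]
force: [0.6, 0.0, -1.4]
grip_width: 0.0439
```

```bash
python3 mv.py .495 .178 .196 97.7;  python3 - <<'E'
from h import *
from cell import read_camera
for n in("scene","top"):
    im=cv2.cvtColor(read_camera(n),cv2.COLOR_RGB2BGR); cv2.imwrite(f"pics/{n}10.png",im)
im=cv2.imread("pics/scene10.png")
cv2.imwrite("pics/s10c.png",cv2.resize(im[120:250,290:410],None,fx=4.6,fy=4.6,interpolation=cv2.INTER_CUBIC))
E
```

```text
at [0.493  0.1798 0.2502] [ 1.7995e+02 -4.0000e-02  9.8330e+01] F [ 0.6  0.  -1.4] w 0.0439 t 14.675
shift cm [-0.21  0.17  5.42] turn 0.011
```

View pics/s10c.png

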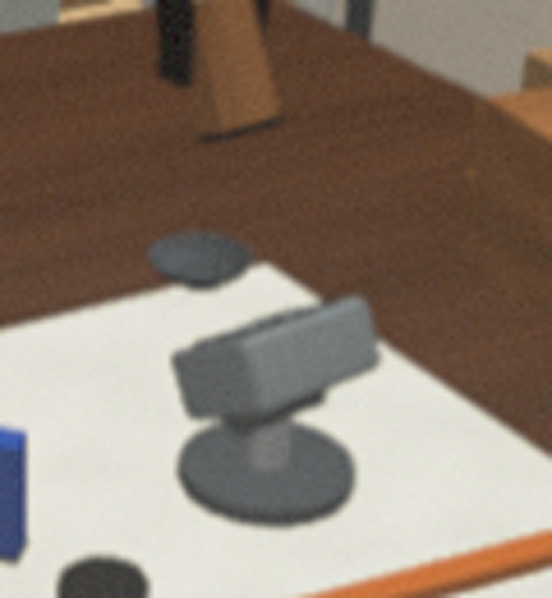

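View pics/top10.png

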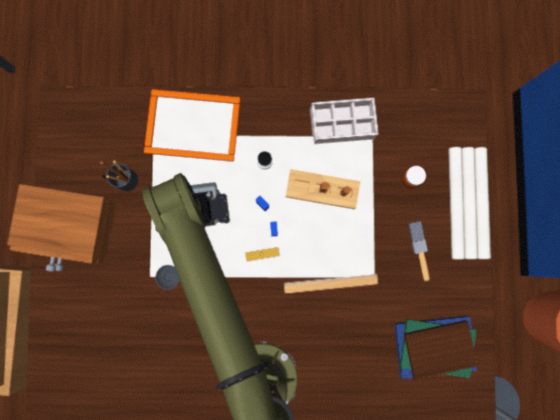

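Run:
```python
from h import *
def wR(yaw):
    y=np.array([-np.sin(yaw),np.cos(yaw),0]);h=np.array([-np.cos(yaw),-np.sin(yaw),0])
    z=h*.5+np.array([0,0,np.cos(np.pi/6)]);return np.c_[np.cross(y,z),y,z]
X=np.array([[.038,-.05,0],[.038,.05,0],[.038,.05,-.045],[.038,-.05,-.045],[-.038,-.05,0],[-.038,-.05,-.045]])
px=np.array([[242,338],[363,297],[380,362],[253,412],[173,355],[188,415]]);px=(px+.5)/4.6-.5+[290,120]
for free in(0,1):
    f=lambda p:(proj("scene",X@wR(p[2]).T+[p[0],p[1],.107+(p[3] if free else 0)])-px).ravel()
    r=least_squares(f,[.55,.186,.13,0]);print(r.x.round(4),np.degrees(r.x[2]).round(1),r.fun.round(1))
print((proj("scene",X@wR(.134).T+[.5517,.1859,.107])-px).round(1))
```

```text
[0.5573 0.1856 0.0998 0.    ] 5.7 [-1.  -0.4  1.2 -1.2  1.8  0.6  1.3  0.2 -2.3 -1.4 -1.1  1.2]
[ 0.4962  0.2324  0.0876 -0.0431] 5.0 [-0.6  0.2 -0.3  0.2 -0.   0.9  1.2 -0.5 -0.5 -1.1  0.2  0.3]
[[-1.3 -1.2]
 [-0.1 -2.4]
 [ 0.7 -0.7]
 [ 1.1 -0.7]
 [-3.2 -1.9]
 [-1.9  0.6]]
```

>>> carry_out:
  translation:
    - [-0.2, 0.3, 1.5]
    - [-0.2, 0.3, 3]
    - [-0.2, 0.3, 4.5]
    - [-0.2, 0.3, 5.4]
    - [-0.2, 0.3, 5.4]
  turn: [0.015, 0.015, 0.015, 0.015, 0.015]
  gripper: [0.4, 0.4, 0.4, 0.4, 0.4]

```text
time_s: 15.4
tool_pos: [0.4972, 0.1746, 0.1945]
tool_rot: [-179.9, -0.0, 97.1]
force: [-0.2, -0.2, -0.4]
grip_width: 0.0436
```

>>> carry_out:
  translation:
    - [0, 0, 0]
    - [0, 0, 0]
    - [0, 0, 0]
  turn: [0, 0, 0]
  gripper: [0.4, 0.4, 0.4]

```text
time_s: 15.78
tool_pos: [0.498, 0.1749, 0.196]
tool_rot: [179.9, -0.0, 97.1]
force: [-0.8, 0.6, -1.0]
grip_width: 0.0437
```

```bash
python3 mv.py .496 .178 .196 97.3;  python3 - <<'E'
from tilt import *
from cell import read_camera,telemetry
im=cv2.cvtColor(np.mean([read_camera("scene").astype(float) for _ in range(4)],0).astype(np.uint8),cv2.COLOR_RGB2BGR); cv2.imwrite("pics/scene11.png",im)
cv2.imwrite("pics/top11.png",cv2.cvtColor(read_camera("top"),cv2.COLOR_RGB2BGR))
c=im[120:210,300:400];k=cv2.resize(c,None,fx=6.5,fy=6.5,interpolation=cv2.INTER_CUBIC)
cv2.imwrite("pics/s11.png",k)
o_=telemetry.get_obs()
R,o=sealRT(o_["tool_pos"],o_["tool_rot"][2],[np.radians(27),.054,.003,.0008])
q=((proj("scene",box(R,o,.011,.022,0,.08))-[300,120]+.5)*6.5-.5).round().astype(int)
for i in range(4):
    for u,v in((i,(i+1)%4),(i+4,(i+1)%4+4),(i,i+4)): cv2.line(k,tuple(map(int,q[u])),tuple(map(int,q[v])),(0,255,0),1)
cv2.imwrite("pics/s11o.png",k)
yaw=.13;y=np.array([-np.sin(yaw),np.cos(yaw),0]);h=np.array([-np.cos(yaw),-np.sin(yaw),0]);z=h*.5+np.array([0,0,.866]);W=np.c_[np.cross(y,z),y,z]
for wx in(.5517,.557): print("face in window",(W.T@(o-[wx,.1858,.107])).round(4))
E
```

```text
at [0.498  0.1749 0.196 ] [179.95  -0.    97.12] F [-0.8  0.6 -1. ] w 0.0437 t 15.775
shift cm [ 0.33 -0.16  0.  ] turn -0.003
face in window [ 0.0021 -0.0033  0.0583]
face in window [-0.0024 -0.0026  0.0609]
```

View pics/s11.png

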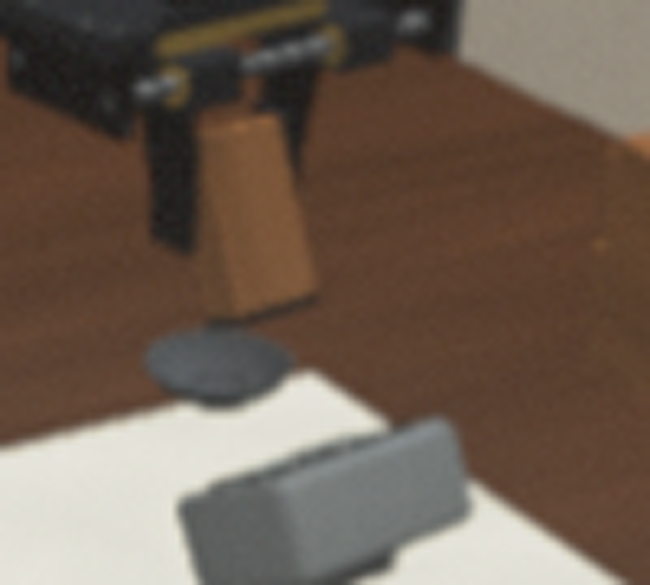

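View pics/s11o.png

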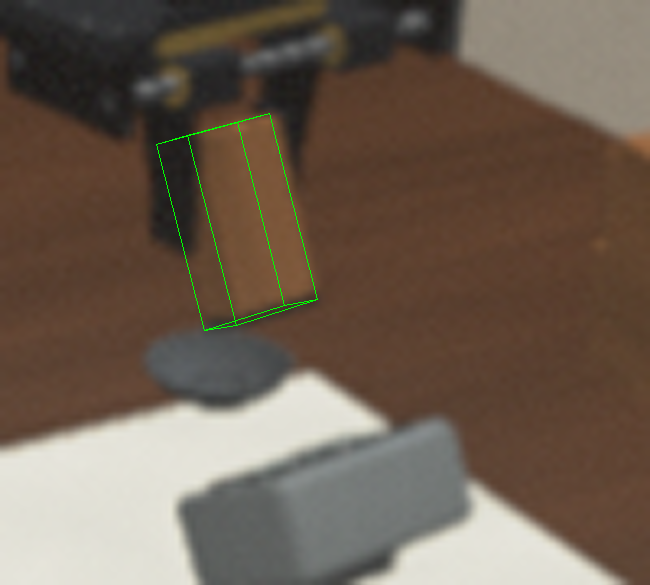

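```bash
python3 -W ignore - <<'E'
from tilt import *
im=cv2.imread("pics/scene11.png")
c=im[135:172,325:353].astype(float);c=np.clip((c-15)*2,0,255).astype(np.uint8)
cv2.imwrite("pics/s11z.png",cv2.resize(c,None,fx=16,fy=16,interpolation=cv2.INTER_CUBIC))
tcp=[.498,.1749,.196]
for d in(20,24,28,32):
    R,o=sealRT(tcp,97.1,[np.radians(d),.054,.003,.0008])
    print(d,((proj("scene",box(R,o,.011,.022,0,.08))-[325,135]+.5)*16-.5)[[6,7,4,2,3,0]].round(0).tolist())
E
```

```text
20 [[278.0, 42.0], [76.0, 97.0], [-5.0, 103.0], [358.0, 506.0], [161.0, 569.0], [79.0, 567.0]]
24 [[270.0, 39.0], [69.0, 93.0], [-11.0, 108.0], [371.0, 501.0], [174.0, 564.0], [94.0, 571.0]]
28 [[262.0, 36.0], [61.0, 90.0], [-16.0, 114.0], [384.0, 495.0], [187.0, 558.0], [108.0, 573.0]]
32 [[254.0, 34.0], [53.0, 88.0], [-21.0, 121.0], [397.0, 487.0], [199.0, 550.0], [123.0, 574.0]]
```

View pics/s11z.png

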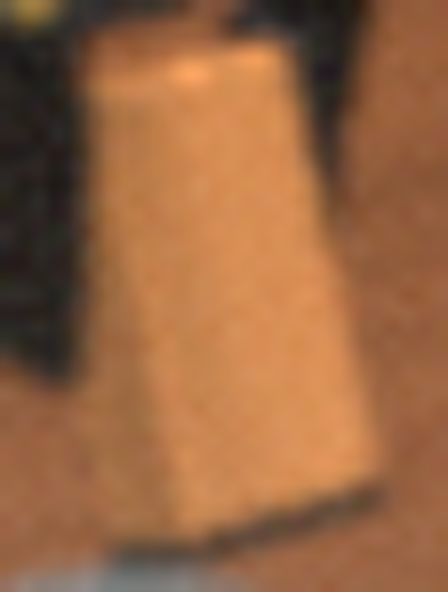

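>>> carry_out:
  translation:
    - [0.3, 0, 0]
    - [0.3, 0, 0]
    - [0.3, 0, 0]
    - [0.3, 0, 0]
    - [0.3, 0, 0]
  turn: [0, 0, 0, 0, 0]
  gripper: [0.4, 0.4, 0.4, 0.4, 0.4]

```text
time_s: 16.65
tool_pos: [0.4974, 0.1777, 0.1956]
tool_rot: [180.0, -0.0, 97.1]
force: [0.0, -0.5, -0.6]
grip_width: 0.0435
```

Run:
```python
from tilt import *
from cell import telemetry
o_=telemetry.get_obs();print(o_["tool_pos"],o_["tool_rot"],o_["joint_velocities"].round(2),o_["grip_width"])
yaw=.13;y=np.array([-np.sin(yaw),np.cos(yaw),0]);h=np.array([-np.cos(yaw),-np.sin(yaw),0]);z=h*.5+np.array([0,0,.866]);W=np.c_[np.cross(y,z),y,z]
for d in(24,27):
  R,o=sealRT(o_["tool_pos"],o_["tool_rot"][2],[np.radians(d),.054,.003,.0008])
  for wx in(.5517,.557): print(d,wx,"face in window",(W.T@(o-[wx,.1858,.107])).round(4))
```

```text
[0.49743806 0.17771514 0.19556287] [ 1.79996666e+02 -1.06680004e-03  9.71145143e+01] [-0.05  0.09  0.03 -0.08  0.04 -0.02 -0.1 ] 0.043478448230490095
24 0.5517 face in window [-0.0008 -0.0003  0.0584]
24 0.557 face in window [-0.0053  0.0004  0.0611]
27 0.5517 face in window [ 0.0021 -0.0003  0.0582]
27 0.557 face in window [-0.0025  0.0003  0.0608]
```

View pics/top11.png

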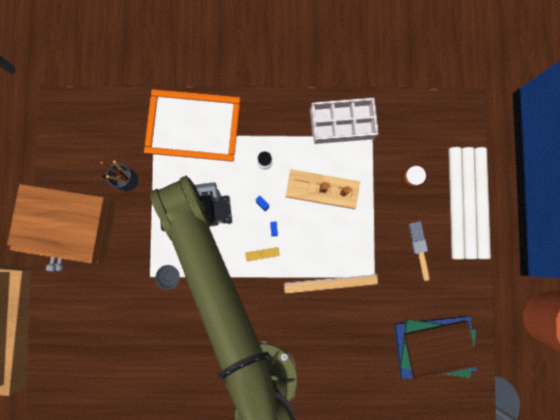

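The top picture shows the square seal (325,187) and round seal (346,191) still standing, and the other things in their starting places. The arm is steady, so I'm handing in.

```bash
python3 -c "
from cell import sign_off
print(sign_off())"
```

```text
the job is handed in; nothing more can be done
None
```

I took the oblong seal out of the stand and handed in with it held still in front of the camera window, gripped at 30 N. By my last checks it is inside every limit. `sign_off` gave no verdict, so that is not confirmed.

**How it was done:** The tool can only turn about its own vertical axis, so I gripped the seal across its 44 mm length. I then tilted it in the grip by pushing it against the far top edge of the fixed stand. One push left it about 5° short, so I pushed a second time. Hand-in was at about 17 s of the 40 s allowed.

**Last checks:**

| Check | Estimate | Limit |
|---|---|---|
| Distance of the face from the window | 58–61 mm | 45–75 mm |
| Off-centre, up or down the slope | up to about 5 mm | 12 mm |
| Off-centre, along the window | under 1 mm | 12 mm |
| Seal axis off the line of sight | 3–5° | 9.2° |
| Long side off the window's | 0.3–1.4° | 10.3° |

In the last pictures the other two seals were upright in their pockets and nothing else on the desk looked moved. No contact with the camera showed in the forces or the pictures.

**Where the checks disagreed:**
- **Tilt:** two estimates gave about 27° and the last picture about 25°, against the ideal 30°. I accepted this and did not push a third time. An early front-on fit taken after the first push gave only 15°. I set it aside as unreliable because the side view at the same moment gave 25°.
- **Window position:** the two cameras placed the window about 5 mm apart in x. I aimed between them, and the ranges in the table cover both.

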